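Change the suction over between two bench inlets

TASK

At this spectacle-maker's finishing bench, change the suction over from the inlet whose gate is open to the one whose gate is shut: first press down the free end of the shut inlet's rocking lever until its gate is lifted fully open, then press down the gate end of the other lever until that gate is fully shut; the fan must never be left with both gates shut. Only press on the levers' rubber treads from above with the fingertips; do not grip or lift a lever and do not touch the gate blades. Leave everything else on the bench where it is, and finish with the hand clear.

Things in the scene. Friction and masses are not known exactly. Their poses are not given: they have to be found in the camera images.
- inlet_one: fixed bench suction inlet one (shut at the start), on either side. Origin on the bench below the pivot (195 mm up; post 60 mm wide, 208 high). Unit y runs along the lever from pivot to gate, x along the 64 mm duct, away from the worker: bell mouth from x = -114 mm, gate housing at x = 0, y = 100 mm (96 mm wide, 118 mm high), bend to x = 110. The lever's free end overhangs at -y
- rocker_one (a joint): rocking lever of inlet one, rad: 0 gate fully shut, 0.62 fully open (stops); level at 0.31. Steel channel 36 mm wide, 275 mm long, rubber tread on each end; turns about unit x. Free end down raises the gate, gate end down lowers it. No spring: friction holds it where it is left; 5 to 7 N at the free tread open it, 2 to 5 N at the gate tread shut it
- tread_one (a point): centre of the top face of the rubber tread (48 mm along the lever, 34 mm across) on the free end of lever one, 125 mm from the pivot. Moves with the lever: about 245 mm above the bench with the gate shut, 169 mm fully open; in between it stays within 10 mm of the same plumb line
- gatetread_one (a point): centre of the top face of the rubber tread (48 x 34 mm) on the gate end of lever one, 100 mm from the pivot, over the gate. Moves with the lever: about 177 mm above the bench with the gate shut, 238 mm fully open; in between it stays within 10 mm of the same plumb line
- blade_one: steel gate blade of inlet one, 70 mm wide, 3 mm thick, 126 mm tall with its narrow tongue, hanging by a pin from the gate end of lever one, down into the slot of the gate housing. Origin at the pin, 17 mm below the gate tread; z up along the blade. Shut, its lower edge stands below the duct's bore; open, it is raised 61 mm. Not to be touched
- inlet_two: fixed bench suction inlet two (open at the start), on either side. Origin on the bench below the pivot (195 mm up; post 60 mm wide, 208 high). Unit y runs along the lever from pivot to gate, x along the 64 mm duct, away from the worker: bell mouth from x = -114 mm, gate housing at x = 0, y = 100 mm (96 mm wide, 118 mm high), bend to x = 110. The lever's free end overhangs at -y
- rocker_two (a joint): rocking lever of inlet two, rad: 0 gate fully shut, 0.62 fully open (stops); level at 0.31. Steel channel 36 mm wide, 275 mm long, rubber tread on each end; turns about unit x. Free end down raises the gate, gate end down lowers it. No spring: friction holds it where it is left; 5 to 7 N at the free tread open it, 2 to 5 N at the gate tread shut it
- tread_two (a point): centre of the top face of the rubber tread (48 mm along the lever, 34 mm across) on the free end of lever two, 125 mm from the pivot. Moves with the lever: about 245 mm above the bench with the gate shut, 169 mm fully open; in between it stays within 10 mm of the same plumb line
- gatetread_two (a point): centre of the top face of the rubber tread (48 x 34 mm) on the gate end of lever two, 100 mm from the pivot, over the gate. Moves with the lever: about 177 mm above the bench with the gate shut, 238 mm fully open; in between it stays within 10 mm of the same plumb line
- blade_two: steel gate blade of inlet two, 70 mm wide, 3 mm thick, 126 mm tall with its narrow tongue, hanging by a pin from the gate end of lever two, down into the slot of the gate housing. Origin at the pin, 17 mm below the gate tread; z up along the blade. Shut, its lower edge stands below the duct's bore; open, it is raised 61 mm. Not to be touched
- spectacles: bystander: folded brown spectacle frame, 145 x 45 x 18 mm, lying on the bench in front of lever one; origin under its middle
- jar: bystander: closed glass screw jar, 48 mm across, 55 mm high, standing near or under the free end of lever one; origin under its centre
- pliers: bystander: flat-nose pliers with black grips, 150 x 45 x 16 mm, lying under the free end of lever two; origin under its middle
- felt_cone: bystander: felt polishing cone, 38 mm across, 52 mm high, standing behind inlet two; origin under its centre
- compound_bar: bystander: brown bar of polishing compound, 36 x 110 x 30 mm, lying behind inlet one; origin under its centre
- brush: bystander: hand brush 190 mm long lying crosswise behind the inlets; origin under its middle
- tin: bystander: steel tin with a paper band, 64 mm across, 70 mm high, standing behind the inlets; origin under its centre

How it is judged:
On the way, in this order (a step that is already met when the one before it is completed fails the run):
1. the gate that was shut (inlet one) is lifted fully open, while the other still stands open (value of joint rocker_one above 0.56 rad and value of joint rocker_two above 0.35 rad), for 0.2 s.
2. the gate that was open (inlet two) is fully shut (value of joint rocker_two below 0.05 rad), for 0.2 s.
At the end, for the whole second after the job is handed in: Gate one is fully open (lever above 0.56 rad, within about 6 mm of its full lift), gate two fully shut (lever below 0.05 rad, within about 5 mm of its seat), both levers at rest with the hand clear (value of joint rocker_one above 0.56 rad and value of joint rocker_two below 0.05 rad and velocity of joint rocker_one between -0.05 and 0.05 rad/s and velocity of joint rocker_two between -0.05 and 0.05 rad/s); the robot touches nothing.
It fails at once if both gates shut (or nearly: each raised less than about 12 mm) at the same time, so the fan draws from nowhere (value of joint each of rocker_one, rocker_two below 0.12 rad).
It fails at once if a lever gripped by both its sides, or lifted from underneath, instead of pressed from above ((contact force between the fingers and rocker_one_c1 above 1 N and contact force between the fingers and rocker_one_c2 above 1 N) or (contact force between the fingers and rocker_two_c1 above 1 N and contact force between the fingers and rocker_two_c2 above 1 N)).
It fails at once if a gate blade itself touched by the fingers (contact force between the fingers and blade_one above 1 N or contact force between the fingers and blade_two above 1 N).
It fails at once if one of the things lying about (spectacles, jar, pliers, felt cone, compound bar, brush, tin) shifted or lifted by more than 20 mm (distance of any of spectacles, jar, pliers, felt_cone, compound_bar, brush, tin from where it was at the start of the episode above 0.02 m).
It also fails if it takes over 40 s, if anything falls off the work surface, if the arm or the gripper's body presses on something with over 40 N, if the wrist force passes 120 N, or if a joint passes its speed limit or range.

ROBOT

A 6-joint arm with a two-finger parallel gripper is mounted at the origin on the work surface. World frame = base frame: x ahead of the robot, y to its left, z up, the work surface at z = 0. Lengths are in m, angles in rad, forces in N, time in s.
With the tool pointing down it reaches from about 0.35 to 0.875 m from the base axis. Payload 15.5 kg.
Tool frame: the origin (TCP) lies at the very end of the fingers, on their centre line; the grasp point (between the pads) lies r.pinch_z behind it (r.pinch_z is the distance from the TCP to the grasp point, in m); z points along the fingers, y is the line along which they close (so a half turn about z gives the same grasp; the last joint's range is limited). The gripper opens to 85 mm and grips with 20 to 120 N. Pads are 22 mm wide; open, the fingers measure 114 mm over their backs; the gripper's body (76 mm by 85 mm) begins 54 mm behind the grasp point. The pads swing forward as they close: fully open they stand 13 mm farther back than shut.
Start: joints at [-1.214, 0.494, 1.345, -0, 1.302, -0.096], TCP at [0.273, -0.562, 0.231] pointing down, gripper open.
Joint ranges: [-2.91, 2.91], [-0.82, 2.16], [0.22, 2.67], [-1.22, 4.37], [0.12, 2.79], [-3.08, 3.08]. Speed limits (rad/s): [1.89, 1.89, 2.57, 3.01, 3.01, 3.01].

INTERFACE

Orientations are given as a 3x3 rotation matrix whose columns are the frame's x, y, z axes.
In Python, from cell import r gives the robot as it stands. The module is installed in compiled form; this text tells all that it offers.
- The arm moves only by the shell command python3 -m jog 'ROWS' [FORCE]. ROWS is JSON, a list of rows, each a list of 7 numbers: the shift along the tool's x, y, z each as a share of 4 cm, from -1 to 1, then the turn, a rotation vector about the tool's x, y, z each as a share of 360 degrees, from -1 to 1, then the opening, from -1 (shut) to 1 (fully open). In form: [[tx, ty, tz, wx, wy, wz, jaw], ...]. A call has exactly 10 rows; each row shifts and turns the commanded pose from where the row before left it, along the tool's axes as they then stand; what a row does not reach is not made up. A row lasts 1/10 s, in which the tool goes at most 50 mm and 8.59 degrees, less where a joint would pass 70% of its speed; a pose out of reach is approached as far as the arm can. A call with a number of a shift or a turn outside -1 to 1 is refused whole. A call with a gripper value outside its range is refused whole. The fingers move at their own pace and stop on an object; FORCE is the grip in N (left out, the last holds). Time passes only in rows, so rows that do not move let the fingers close, or fill a call up. It gives the time, the measured TCP pose, the force, the opening and the grip force at its end, in the units of the state.
- r.get_state(): the state, without advancing time (a new reading comes with each control period).
- r.camera(name): name is "scene" or "side" or "wrist"; returns a dict with "img" (480x640x3 uint8, blue, green, red), "fx", "fy", "cx", "cy" (pixels), "rvec" (rotation vector, rad) and "tvec" (3), from world to camera coordinates, as OpenCV has them; the wrist camera has in their place "mount" (4x4, takes a point from camera to tool coordinates, whose origin is the TCP and whose axes are the flange's). Camera axes: x right, y down, z forward; pixel columns grow to the right and rows downward; lengths in m; the calibration is good to about 2 mm. A picture is of the moment at which its call begins: read the wrist's pose just before it. There is no depth.
- r.hand_in(): hands the job in; it is judged then, once.
Trained networks look in the newest picture that a camera, given by its name, has taken for a name from the list of things; names that differ only in an ending like _2 or _b are one class to them, and where a whole thing is asked for, a point or a joint stands for the part that bears it (a point fixed in the world has none). Each returns a list of dicts, best first, with "p" (0 to 1); they miss things now and then, are a little off and sometimes report something else, mostly with a low value. They report only what shows in the picture. A call takes as long as a camera call.
- r.search_frame(camera, thing): "bbox" ([left, top, width, height] as shares, 0 to 1, of the picture: columns of its width, rows of its height, round what is visible of it).
- r.trace(camera, thing): "pixels" (480x640 bool, what is visible of it) and "bbox" ([left, top, width, height] as shares, 0 to 1, of the picture: columns of its width, rows of its height, round what is visible of it).
- r.mark_of(camera, thing): "point" ([row, column] as shares, 0 to 1, of the picture: columns of its width, rows of its height: a listed point, or the origin of a listed thing).
The state is a dict: "clock": time; "joint_positions": joint angles; "joint_vel": joint speeds; "effort": joint torques, N m; "ee_pos": TCP position; "orientation": TCP orientation; "contact_force": force on the tool from outside, world axes, zero at the start; "moment": the same for the moment, N m; "opening": opening from 0.0 (shut) to 1.0 (fully open); "grip_force": force on a finger pad.
Only numpy, scipy, OpenCV 4.12 (cv2) and the standard library are available. Lean on these libraries where they do the work, as an engineer would, in place of code of your own. Each camera call takes 0.05 s, during which the arm holds its last target. There are 200 camera calls.

## Working session

There is one attempt and no reset: what is moved stays moved. The work goes in short steps, Python scripts to look and compute and a shell command to move; the robot and the scene stay as the last step left them, time stands still between calls to the robot, and variables do not carry over. Pictures are saved under pics/ and viewed, at most 10 in all, crops included, and the job is handed in when it is done.

```bash
mkdir -p pics; cat > h.py <<'E'
from cell import r
import cv2, numpy as np
def cam(n):
    c=r.camera(n); K=np.array([[c['fx'],0,c['cx']],[0,c['fy'],c['cy']],[0,0,1]])
    return c['img'],K,cv2.Rodrigues(np.array(c['rvec'],float))[0],np.array(c['tvec'],float).ravel()
def tri(obs): # (K,R,t,(u,v))
    A=[];
    for K,R,t,(u,v) in obs:
        P=K@np.c_[R,t]; A+= [u*P[2]-P[0], v*P[2]-P[1]]
    X=np.linalg.svd(np.array(A))[2][-1]; return X[:3]/X[3]
def plane(K,R,t,uv,z):
    d=R.T@np.linalg.inv(K)@[uv[0],uv[1],1]; c=-R.T@t; return c+d*(z-c[2])/d[2]
E
cat > look.py <<'E'
from h import *
C={n:cam(n) for n in('scene','side')}
for n in C: cv2.imwrite(f'pics/{n}0.png',C[n][0])
for th in ['tread_one','gatetread_one','tread_two','gatetread_two','inlet_one','inlet_two','blade_one','blade_two']:
    o=[]
    for n in C:
        m=r.mark_of(n,th)
        for q in m[:2]: print(th,n,round(q['p'],2),np.round([q['point'][1]*640,q['point'][0]*480],1))
        if m: o.append((*C[n][1:],(m[0]['point'][1]*640,m[0]['point'][0]*480)))
    if len(o)==2: print('   ',tri(o).round(3))
s=r.get_state(); print(s['clock'],s['ee_pos'],s['orientation'],s['contact_force'],s['opening'])
E
python3 look.py
```

```text
tread_one scene 0.71 [182.1 252. ]
tread_one scene 0.25 [332.8 258.1]
tread_one side 0.7 [357.2 147.6]
    [ 0.552 -0.338  0.248]
gatetread_one scene 0.88 [259.7 232.1]
gatetread_one scene 0.67 [335.9 205.2]
gatetread_one side 0.84 [355.9 218.7]
gatetread_one side 0.42 [334.3 354.5]
    [ 0.511 -0.122  0.174]
tread_two scene 0.82 [336.3 207.6]
tread_two side 0.58 [334.4 271.6]
tread_two side 0.39 [344.  214.7]
    [0.536 0.083 0.169]
gatetread_two scene 0.74 [380.3 150.9]
gatetread_two scene 0.6 [289.8 341.5]
gatetread_two side 0.83 [336.3 323.9]
gatetread_two side 0.21 [336.3 273. ]
    [0.492 0.286 0.238]
inlet_one scene 0.57 [234.6 318.1]
inlet_one side 0.95 [353.1 237.1]
inlet_one side 0.44 [386.1 216.8]
    [ 0.53  -0.229 -0.006]
inlet_two scene 0.87 [361.2 241.1]
inlet_two side 0.62 [334.8 354.5]
    [ 0.505  0.205 -0.002]
blade_one scene 0.58 [254.1 240.9]
blade_one scene 0.43 [176.1 316.6]
blade_one side 0.47 [336.3 322.1]
    [0.449 0.009 0.009]
blade_two scene 0.74 [384.7 154.1]
blade_two side 0.56 [336.  332.4]
    [0.492 0.301 0.225]
0.9 [ 0.27341846 -0.56202614  0.23127566] [[ 8.99226723e-01  4.37482916e-01 -5.32988577e-06]
 [ 4.37482916e-01 -8.99226723e-01  7.78174457e-06]
 [-1.38839541e-06 -9.32928663e-06 -1.00000000e+00]] [ 0.36389689 -0.55225794 -0.26386362] 0.9976219765697918
```

View pics/scene0.png

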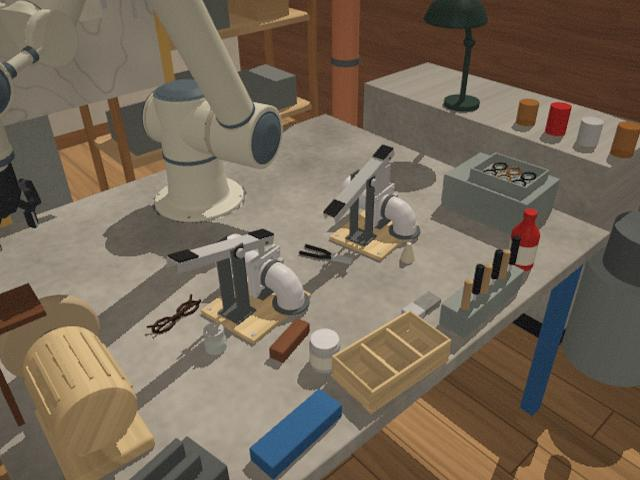

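View pics/side0.png

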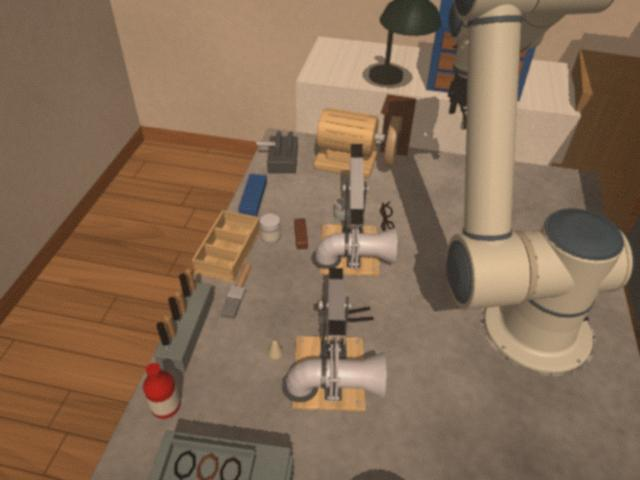

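Both views agree with the text: lever one's free tread is raised at (182,255) in scene and (357,148) in side. Lever two's gate tread is raised at (382,152) and (336,324). The bystanders lie clear of the levers at travel height. I'll go above tread one with the fingers shut.

```bash
python3 -m jog '[[0,0,-1,0,0,0.021,-1],[0,0,-1,0,0,0.021,-1],[0.8,-0.42,0,0,0,0,-1],[0.8,-0.42,0,0,0,0,-1],[0.8,-0.42,0,0,0,0,-1],[0.8,-0.42,0,0,0,0,-1],[0.8,-0.42,0,0,0,0,-1],[0.8,-0.42,0,0,0,0,-1],[0.8,-0.42,0,0,0,0,-1],[0,0,0,0,0,0,-1]]'
cat > wr.py <<'E'
from h import *
import sys
def run(things, save=None):
    s=r.get_state(); c=r.camera('wrist'); M=np.array(c['mount'],float)
    T=np.eye(4); T[:3,:3]=s['orientation']; T[:3,3]=s['ee_pos']; W=np.linalg.inv(T@M)
    K=np.array([[c['fx'],0,c['cx']],[0,c['fy'],c['cy']],[0,0,1]])
    if save: cv2.imwrite(save,c['img'])
    for th,z in things:
        for q in r.mark_of('wrist',th)[:2]:
            uv=(q['point'][1]*640,q['point'][0]*480); X=plane(K,W[:3,:3],W[:3,3],uv,z)
            d=np.array(s['orientation']).T@(X-s['ee_pos'])
            print(th,round(q['p'],2),np.round(uv),X.round(3),'tool shift/4cm',(d/0.04).round(2))
    print(s['clock'],np.round(s['ee_pos'],3),np.round(s['orientation'],2).tolist(),np.round(s['contact_force'],1),s['opening'])
a=sys.argv[2:]
run([(a[i],float(a[i+1])) for i in range(0,len(a),2)],sys.argv[1])
E
python3 wr.py pics/w1.png tread_one 0.246 gatetread_one 0.177
```

```text
clock: 1.9
ee_pos: [0.4742, -0.4017, 0.3112]
orientation: [[0.982, 0.191, 0.001], [0.191, -0.982, 0.001], [0.001, -0.001, -1.0]]
contact_force: [-1.3, 0.4, 0.6]
opening: -0.001
grip_force: 0.0
tread_one 0.7 [224. 100.] [ 0.554 -0.34   0.246] tool shift/4cm [ 2.26 -1.14  1.63]
1.9 [ 0.474 -0.402  0.311] [[0.98, 0.19, 0.0], [0.19, -0.98, 0.0], [0.0, -0.0, -1.0]] [-1.3  0.4  0.6] -0.0008541052073227223
```

```bash
python3 -m jog '[[0.75,-0.38,0,0,0,0,-1],[0.75,-0.38,0,0,0,0,-1],[0.75,-0.38,0,0,0,0,-1],[0,0,0.7,0,0,0,-1],[0,0,0.7,0,0,0,-1],[0,0,0.2,0,0,0,-1],[0,0,0.2,0,0,0,-1],[0,0,0.2,0,0,0,-1],[0,0,0.2,0,0,0,-1],[0,0,0.2,0,0,0,-1]]'
```

```text
clock: 3.05
ee_pos: [0.5517, -0.3447, 0.2171]
orientation: [[0.982, 0.186, 0.003], [0.187, -0.982, -0.003], [0.002, 0.003, -1.0]]
contact_force: [-0.5, -2.9, 6.5]
opening: 0.002
grip_force: 3.3
```

```bash
python3 -m jog '[[0,0,0.14,0,0,0,-1],[0,0,0.14,0,0,0,-1],[0,0,0.14,0,0,0,-1],[0,0,0.14,0,0,0,-1],[0,0,0.14,0,0,0,-1],[0,0,0.14,0,0,0,-1],[0,0,0.14,0,0,0,-1],[0,0,0.1,0,0,0,-1],[0,0,0.05,0,0,0,-1],[0,0,0,0,0,0,-1]]'
```

```text
clock: 4.05
ee_pos: [0.5514, -0.344, 0.1716]
orientation: [[0.982, 0.187, 0.002], [0.187, -0.982, -0.001], [0.002, 0.002, -1.0]]
contact_force: [-0.0, 1.2, 3.3]
opening: -0.0
grip_force: 1.3
```

```bash
python3 -m jog '[[0,0,0.05,0,0,0,-1],[0,0,0.05,0,0,0,-1],[0,0,0.05,0,0,0,-1],[0,0,0,0,0,0,-1],[0,0,0,0,0,0,-1],[0,0,0,0,0,0,-1],[0,0,0,0,0,0,-1],[0,0,0,0,0,0,-1],[0,0,0,0,0,0,-1],[0,0,0,0,0,0,-1]]'
```

```text
clock: 5.05
ee_pos: [0.5518, -0.3441, 0.1702]
orientation: [[0.982, 0.187, 0.005], [0.187, -0.982, -0.003], [0.004, 0.004, -1.0]]
contact_force: [-18.0, 13.7, 64.6]
opening: 0.001
grip_force: 28.1
```

```bash
python3 -m jog '[[0,0,-0.4,0,0,0,-1],[0,0,-0.9,0,0,0,-1],[0,0,-1,0,0,0,-1],[0,0,-1,0,0,0,-1],[0.1,-0.9,-0.2,0,0,0,-1],[0.1,-0.9,0,0,0,0,-1],[0.1,-0.9,0,0,0,0,-1],[0.1,-0.9,0,0,0,0,-1],[0.1,-0.9,0,0,0,0,-1],[0.1,-0.9,0,0,0,0,-1]]'; python3 -m jog '[[0.1,-0.9,0,0,0,0,-1],[0.1,-0.9,0,0,0,0,-1],[0.1,-0.9,0,0,0,0,-1],[0.1,-0.9,0,0,0,0,-1],[0.1,-0.9,0,0,0,0,-1],[0.1,-0.9,0,0,0,0,-1],[0.1,-0.9,0,0,0,0,-1],[0.1,-0.9,0,0,0,0,-1],[0,0,0,0,0,0,-1],[0,0,0,0,0,0,-1]]'; python3 wr.py pics/w2.png gatetread_two 0.238; python3 look.py | grep -A5 gatetread; 
```

```text
clock: 6.05
ee_pos: [0.534, -0.1255, 0.3052]
orientation: [[0.982, 0.187, 0.001], [0.187, -0.982, -0.001], [0.001, 0.001, -1.0]]
contact_force: [0.0, -0.3, 0.3]
opening: 0.001
grip_force: 0.0
clock: 7.05
ee_pos: [0.5118, 0.1628, 0.3049]
orientation: [[0.982, 0.189, 0.001], [0.189, -0.982, -0.0], [0.001, 0.0, -1.0]]
contact_force: [-0.3, -1.2, -0.1]
opening: 0.004
grip_force: 0.0
gatetread_two 0.56 [ 92. 257.] [0.493 0.29  0.238] tool shift/4cm [ 0.13 -3.22  1.67]
7.05 [0.512 0.163 0.305] [[0.98, 0.19, 0.0], [0.19, -0.98, -0.0], [0.0, 0.0, -1.0]] [-0.3 -1.2 -0.1] 0.004316527198173794
gatetread_one scene 0.6 [254.1 213.6]
gatetread_one scene 0.24 [238.2 316.6]
tread_two scene 0.92 [338.  207.1]
tread_two side 0.91 [335.7 273.6]
tread_two side 0.29 [354.2 237. ]
    [0.533 0.089 0.168]
gatetread_two scene 0.86 [379.4 149.9]
gatetread_two side 0.69 [336.  325.4]
    [0.489 0.289 0.238]
inlet_one scene 0.57 [237.1 317.2]
inlet_one scene 0.43 [335.1 206.7]
inlet_one side 0.65 [353.1 238.9]
    [ 0.529 -0.222 -0.007]
```

Gate tread one has risen from row 232 to row 214 in scene, so gate one is open. Next I press gate tread two.

```bash
python3 -m jog '[[0.03,-0.8,0,0,0,0,-1],[0.03,-0.8,0,0,0,0,-1],[0.03,-0.8,0,0,0,0,-1],[0.03,-0.8,0,0,0,0,-1],[0,0,0.7,0,0,0,-1],[0,0,0.7,0,0,0,-1],[0,0,0.2,0,0,0,-1],[0,0,0.2,0,0,0,-1],[0,0,0.2,0,0,0,-1],[0,0,0.2,0,0,0,-1]]'; python3 -m jog '[[0,0,0.14,0,0,0,-1],[0,0,0.14,0,0,0,-1],[0,0,0.14,0,0,0,-1],[0,0,0.14,0,0,0,-1],[0,0,0.14,0,0,0,-1],[0,0,0.1,0,0,0,-1],[0,0,0.05,0,0,0,-1],[0,0,0,0,0,0,-1],[0,0,0,0,0,0,-1],[0,0,0,0,0,0,-1]]'
```

```text
clock: 9.05
ee_pos: [0.4932, 0.2899, 0.2173]
orientation: [[0.982, 0.187, 0.002], [0.187, -0.982, 0.002], [0.003, -0.001, -1.0]]
contact_force: [-0.9, 3.0, 6.1]
opening: -0.002
grip_force: 2.6
clock: 10.05
ee_pos: [0.4922, 0.2893, 0.1822]
orientation: [[0.982, 0.188, -0.0], [0.188, -0.982, -0.0], [-0.0, 0.0, -1.0]]
contact_force: [0.8, 0.6, 2.0]
opening: 0.002
grip_force: 0.9
```

```bash
python3 -m jog '[[0,0,0.05,0,0,0,-1],[0,0,0.05,0,0,0,-1],[0,0,0.05,0,0,0,-1],[0,0,0,0,0,0,-1],[0,0,0,0,0,0,-1],[0,0,0,0,0,0,-1],[0,0,0,0,0,0,-1],[0,0,0,0,0,0,-1],[0,0,0,0,0,0,-1],[0,0,0,0,0,0,-1]]'
```

```text
clock: 11.05
ee_pos: [0.4927, 0.2893, 0.1805]
orientation: [[0.982, 0.188, 0.004], [0.188, -0.982, 0.001], [0.004, -0.0, -1.0]]
contact_force: [-19.5, -11.7, 75.1]
opening: 0.006
grip_force: 34.1
```

Gate two is firmly against its stop. I'll lift clear and verify.

```bash
python3 -m jog '[[0,0,-0.4,0,0,0,-1],[0,0,-0.9,0,0,0,-1],[0,0,-1,0,0,0,-1],[0,0,-1,0,0,0,-1],[0,0,-0.5,0,0,0,-1],[-0.7,0,0,0,0,0,-1],[-0.7,0,0,0,0,0,-1],[-0.7,0,0,0,0,0,-1],[0,0,0,0,0,0,-1],[0,0,0,0,0,0,-1]]'; python3 look.py | grep -A4 tread; python3 -c "
import cv2,numpy as np
a=cv2.imread('pics/scene0.png')[120:360,130:440];b=cv2.imread('pics/side0.png')[130:430,260:420]
cv2.imwrite('pics/end.png',np.hstack([cv2.resize(a,(520,400)),cv2.resize(b,(213,400))]))"
```

```text
clock: 12.05
ee_pos: [0.4094, 0.2736, 0.3282]
orientation: [[0.982, 0.188, 0.0], [0.188, -0.982, -0.0], [0.0, 0.0, -1.0]]
contact_force: [-0.2, 0.8, -0.8]
opening: -0.002
grip_force: 0.0
tread_one scene 0.88 [184.4 286.4]
tread_one side 0.67 [354.6 171.4]
    [ 0.552 -0.343  0.162]
gatetread_one scene 0.85 [255.1 212.8]
gatetread_one side 0.58 [357.6 197.8]
gatetread_one side 0.4 [359.  205.4]
    [ 0.515 -0.135  0.234]
tread_two scene 0.76 [334.4 174.9]
tread_two side 0.64 [337.9 252.9]
    [0.525 0.092 0.25 ]
gatetread_two scene 0.59 [382.8 169.7]
gatetread_two side 0.59 [334.6 342.8]
    [0.493 0.296 0.181]
inlet_one scene 0.72 [237.6 316.9]
inlet_one side 0.66 [354.1 239.4]
    [ 0.526 -0.221 -0.008]
```

View pics/end.png

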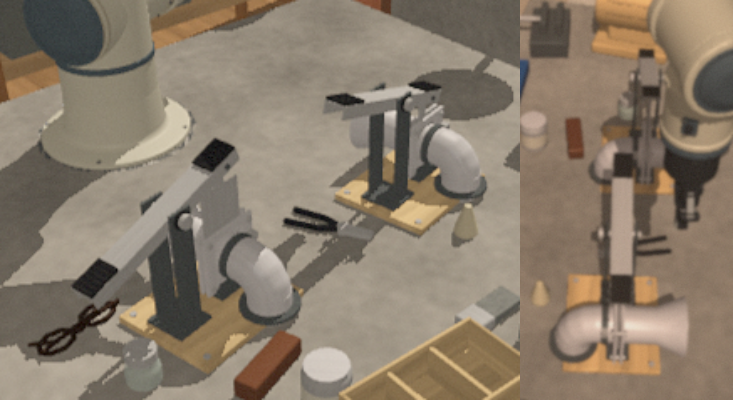

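The picture shows lever one with its free end down (95,278) and gate up (213,155). Lever two has its gate end down (425,87), the bystanders haven't moved, and the hand is clear.

```bash
python3 -c "
from cell import r
print(r.hand_in())"
```

```text
the job is handed in; nothing more can be done
None
```

The job is handed in: gate one was pressed fully open and then gate two fully shut, each to its stop, with the hand clear and nothing else moved; the hand-in gave no verdict.

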